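# Find the rattling logger housing and clamp it in the inspection nest

### The job

One of the three closed logger housings in the sloping rack has a part loose inside. Lift them off the rack one at a time and shake each by rocking it end to end, so that the end which was higher in the rack dips clearly below the other, until you find the one that rattles; put any sound ones back in their own lanes. Lay the rattling one in the inspection nest: slip one end under the fixed lip with the housing tilted, then lay it down flat between the stops and let go, without disturbing the things standing about.

Things in the scene. Friction and masses are not known exactly. Their poses are not given: they have to be found in the camera images.
- rack: Fixed aluminium rack, its plate sloping at 25 deg. Origin on the table under the plate's centre, where the plate's upper face is 52 mm high; x level, in plan straight up-slope (roughly away from the robot), y across, z up. Three lanes at y = -88, 0, +88 mm, one housing lying along the slope in each, held by a 22 mm high stop at the low end.
- rack_plate (a point): Centre of the rack plate's upper face; x up the slope, z square to the plate. Blue guides, 52 mm apart inside, flank each housing only at its lowest 30 mm (16 mm high) and highest 15 mm (8 mm high); the middle of its sides is free, with 42 mm to the next housing. A seated housing's centre is 20 mm off the plate, at plate x = -1 mm.
- case_a_mid (a point): Closed housing: white box, grey end caps, 120 long (own x) x 46 wide (own y) x 40 mm thick (own z), 0.4 to 0.52 kg. Point: its centre, half-way up. At the start it lies in a rack lane: x points up the slope, z square to the plate. case_a, b, c look alike; which one rattles is not told, and neither lane nor weight tells.
- case_b_mid (a point): Another housing, as case_a. In one of the three a heavy metal roller (250 g) runs freely along the box's x, up to 41 mm either side of the centre. Rocked end to end it runs to the lower end within half a second and knocks, shifting the balance by about 0.1 N m each way about the centre. In the two others nothing moves.
- case_c_mid (a point): The third housing, as case_a. Nothing outside shows which one rattles; it is felt as a knock, or as a change of moment about the housing's y between one end low and the other end low (about 0.2 N m other than a sound housing's). The rules call that roller loose_part; its place is never reported.
- nest: Fixed inspection nest: grey base 172 x 92 x 8 mm, orange pad. Origin at the centre of its underside; x towards the far stop (roughly away from the robot), y across, z up. Pocket floor at z = 8 mm, 132 mm long: near wall face at x = -66, far stop face at x = +66 mm (12 mm high). A housing laid home has its centre at z = 28 mm, x within 6, y within 3 mm.
- nest_lip (a point): Middle of the lower edge of the steel lip that the near wall carries: nest x = -46 mm, 48 mm above the pocket floor; lip 5 mm thick. A housing cannot be lowered flat past it: tilt it about 25 deg, low end towards the near wall, slide that end 18 mm under the lip, lay it flat. Either end may go under.
- nest_in (a point): Centre of the nest's pocket floor. Side guides, 52 mm apart inside, stand 48 mm high beside the lip (nest x below -46 mm) and 12 mm high at the far end (x above +44 mm); between them the sides are free for fingers.
- bottle: Milky wash bottle with orange cap and bent spout, 75 mm across the body, 271 mm high, spout reaching up to 90 mm from its axis; stands at the back between rack and nest. Origin at the centre of its underside, z up. Loose bystander; leave it standing where it is.
- dish: Clear round dish with lid, 59 mm across, 12 mm high, lying on the table in front. Origin at the centre of its underside. Loose bystander; leave it standing where it is.
- tin: White round tin, 53 mm across, 18 mm high, lying at the back right. Origin at the centre of its underside. Loose bystander; leave it standing where it is.
- counter: Chromed tally counter, 46 x 79 x 37 mm, at the right edge. Origin at the centre of its underside. Loose bystander; leave it standing where it is.
Mind the look-alikes: they are no part of the job. What is shaped like the part that bears case_c_mid but red is not meant.

How it is judged:
By the outcome, as a careful person would: the job done as asked, in the order asked, and still so for the second after the job is handed in, with the robot touching nothing.
It also fails if it takes over 72 s, if anything falls off the work surface, if the arm or the gripper's body presses on something with over 40 N, if the wrist force passes 120 N, or if a joint passes its speed limit or range.

### The arm

A 6-joint arm with a two-finger parallel gripper is mounted at the origin on the work surface; the furniture and walls round the work are solid. World frame = base frame: x ahead of the robot, y to its left, z up, the work surface at z = 0. Lengths are in m, angles in rad, forces in N, time in s.
With the tool pointing down it reaches from about 0.325 to 0.9 m from the base axis. Payload 6.1 kg.
Tool frame: the origin (TCP) lies midway between the tips of the shut fingers; the grasp point (between the pads) lies 19 mm behind it; z points along the fingers, y is the line along which they close (so a half turn about z gives the same grasp; the last joint's range is limited). The gripper opens to 85 mm and grips with 20 to 120 N. Pads are 22 mm wide; open, the fingers measure 114 mm over their backs; the gripper's body (76 mm by 85 mm) begins 54 mm behind the grasp point. The pads swing forward as they close: fully open they stand 13 mm farther back than shut.
Start: joints at [1.194, 0.22, 1.526, -0, 1.395, -0.126], TCP at [0.155, 0.605, 0.209] pointing down, gripper open.
Joint ranges: [-2.98, 2.98], [-0.91, 2.08], [0.09, 2.57], [-1.24, 4.39], [0.2, 2.65], [-2.68, 2.68]. Speed limits (rad/s): [2.57, 2.57, 3.01, 3.14, 3.14, 3.14].

### API

Orientations are given as [roll, pitch, yaw] about the fixed x, y, z axes, in that order (R = Rz(yaw) Ry(pitch) Rx(roll)).
In Python, from station import * gives the robot as it stands.
- The arm moves only by the tool move_arm, never from a script. Its argument "commands" is a list of rows, each an object of numbers: "ax", "ay", "az": the turn, a rotation vector about the world's x, y, z scaled (see below); "tx", "ty", "tz": the shift along the world's x, y, z scaled (see below); "hand": the closure, from -1 (fully open) to 1 (shut), so that 0 is half open. A call has 1 to 8 rows; each row shifts and turns the commanded pose from where the row before left it; what a row does not reach is not made up. The controller multiplies each number of a shift by 4 cm and each number of a turn by 8 degrees. A row lasts 1/8 s, in which the tool goes at most 62.5 mm and 10.7 degrees, less where a joint would pass 70% of its speed; a pose out of reach is approached as far as the arm can. A call with a number of a shift or a turn outside -1 to 1 is refused whole. A call with a gripper value outside its range is refused whole. The fingers move at their own pace and stop on an object; the grip force is fixed at half the most. Time passes only in rows, so rows that do not move let the fingers close. It gives the time, the measured TCP pose, the force, the opening and the grip force at its end, in the units of the state.
- get_state(): the state, without advancing time (a new reading comes with each control period).
- get_image(name): name is "side" or "top" or "wrist"; returns the picture (420x560x3 uint8, blue, green, red); there is no depth.
- camera_model(name): a dict with "mtx" (3x3 intrinsics, pixels), "k1" (the pictures are not rectified: a ray, as slopes to the right and down, at radius r is drawn at 1 + k1 r^2 times it, then the intrinsics apply), "rvec" (rotation vector, rad) and "tvec" (3), from world to camera coordinates, as OpenCV has them. Camera axes: x right, y down, z forward; pixel columns grow to the right and rows downward; lengths in m; the calibration is good to about 2 mm. A picture is of the moment at which its call begins: read the wrist's pose just before it. camera_model takes no time and is no camera call; for the wrist camera it gives the pose at the moment of the call.
- finish_job(): hands the job in; it is judged then, once.
The state is a dict: "time": time; "qpos": joint angles; "qd": joint speeds; "joint_efforts": joint torques, N m; "eef_pos": TCP position; "orientation": TCP orientation; "wrist_force": force on the tool from outside, world axes, zero at the start; "ft_torque": the same for the moment, N m; "width": opening from 0.0 (shut) to 1.0 (fully open); "grip_force": force on a finger pad.
Only numpy, scipy, OpenCV 4.12 (cv2) and the standard library are available. Lean on these libraries where they do the work, as an engineer would, in place of code of your own. Each camera call takes 0.05 s, during which the arm holds its last target. There are 200 camera calls.

## Working session

There is one attempt and no reset: what is moved stays moved. The work goes in short steps, Python scripts to look and compute and a tool call to move; the robot and the scene stay as the last step left them, time stands still between calls to the robot, and variables do not carry over. Pictures are saved under pics/ and viewed, at most 10 in all, crops included, and the job is handed in when it is done.

Besides the shell and the picture viewer there is one more tool, called after "Call:" in YAML: its name, and indented under it one key for each argument. move_arm: Moves the arm, as the interface text tells. Its arguments: {"type":"object","properties":{"commands":{"type":"array"}},"required":["commands"]}

```bash
mkdir -p pics; ls; python3 - <<'E'
from station import *
import cv2,numpy as np
for n in("top","side"):
    im=get_image(n); cv2.imwrite(f"pics/{n}0.png",im)
    m=camera_model(n); R=cv2.Rodrigues(np.array(m["rvec"]))[0]
    print(n,m["mtx"],m["k1"],-R.T@np.array(m["tvec"]).ravel(),R[2])
print(get_state())
E
```

```text
pics
top [[437.59101773   0.         280.22138774]
 [  0.         437.59101773 212.11437215]
 [  0.           0.           1.        ]] 0.03907862575747769 [ 0.40339729 -0.119774    1.27695472] [ 0.08485061  0.00391591 -0.99638599]
side [[472.32678677   0.         284.08119432]
 [  0.         472.32678677 216.23102981]
 [  0.           0.           1.        ]] -0.1157068442871124 [ 0.00796651 -1.05031522  0.54058931] [ 0.42108158  0.81617754 -0.39565708]
{'time': 0.1, 'qpos': array([ 1.19388672e+00,  2.21130361e-01,  1.52751069e+00, -9.35808752e-06,
        1.39469767e+00, -1.26099595e-01]), 'qd': array([-0.00047452, -0.00019386, -0.00233439, -0.0019012 , -0.00127077,
       -0.00040102]), 'joint_efforts': array([ 3.20673635e-04, -4.98241174e+01, -3.90551591e+01, -1.46195684e-04,
        5.58245229e-03,  1.10542965e-05]), 'eef_pos': array([0.15490701, 0.60489339, 0.20831174]), 'orientation': array([-3.13985929e+00, -2.10457879e-04,  2.89078410e+00]), 'wrist_force': array([-0.2386667 ,  0.07500211, -0.15651692]), 'ft_torque': array([-0.01464001,  0.0126392 ,  0.00567043]), 'grip_force': 0.0, 'width': 1.0017470411842273}
```

View pics/top0.png

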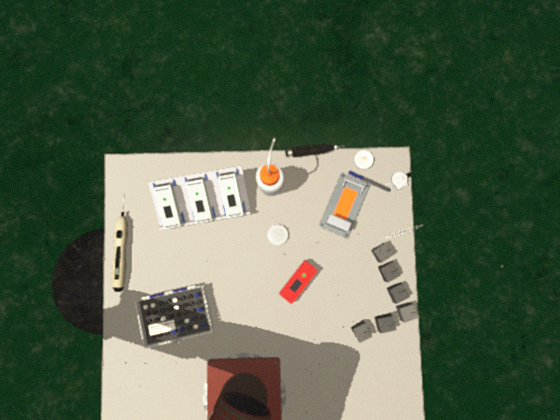

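View pics/side0.png

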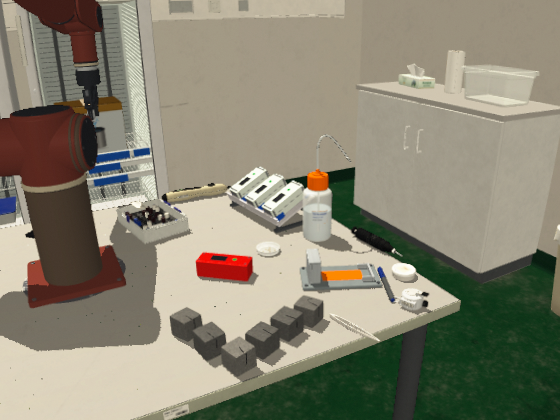

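The top view shows the rack with three white housings at about (167,205), (199,199) and (231,193). The nest is at (345,205), orange pad in the middle. The bottle is at (269,177), the dish at (278,235), the tin at (364,159) and the counter at about (400,180). Possible mix-ups are the red box at (299,282) and the grey blocks at (362-408, 250-330); neither is wanted. I chose the three white housings in the blue-guided rack, and I'll check them in one close crop.

```bash
python3 - <<'E'
import cv2,numpy as np
im=cv2.imread("pics/top0.png")
a=cv2.resize(im[160:235,140:255],None,fx=6.4,fy=6.4,interpolation=cv2.INTER_CUBIC)[:, :736]
cv2.imwrite("pics/crop_rack.png",a)
b=cv2.resize(im[160:250,310:420],None,fx=6.4,fy=6.4,interpolation=cv2.INTER_CUBIC)
cv2.imwrite("pics/crop_nest.png",b)
E
```

```text
(no output)
```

View pics/crop_rack.png

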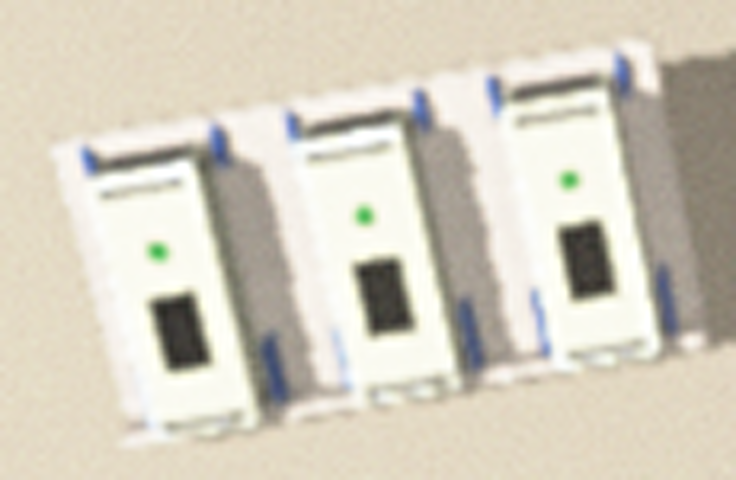

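View pics/crop_nest.png

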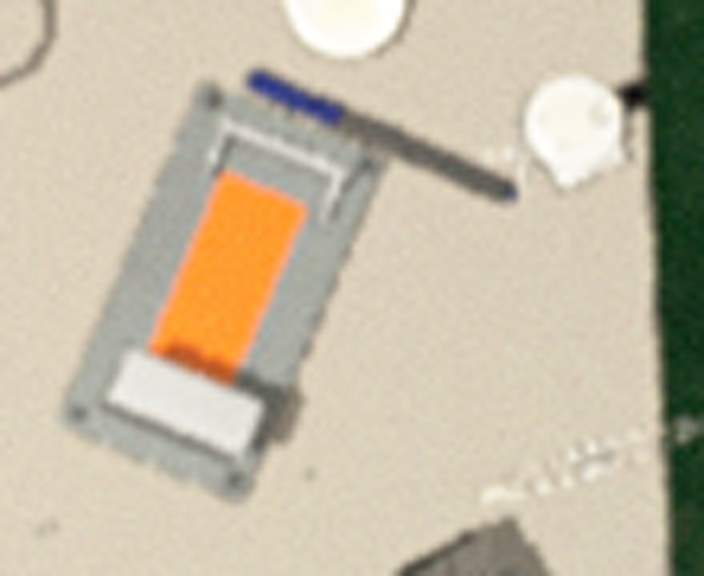

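The rack crop confirms three white housings between blue guides, with green dots at crop (157,251), (364,216) and (569,180). In the nest crop, the lip's near wall is at (185,400), the far stop at (280,140) and the base corners at (210,90), (378,160), (65,418) and (245,493). A pen lies beside the far end.

```bash
cat > h.py <<'E'
from station import *
import cv2,numpy as np
from scipy.spatial.transform import Rotation as Ro
def ray(m,uv):
    K=np.array(m["mtx"]);d=np.array([(uv[0]-K[0,2])/K[0,0],(uv[1]-K[1,2])/K[1,1]]);s=d.copy()
    for _ in range(10): s=d/(1+m["k1"]*(s@s))
    R=cv2.Rodrigues(np.array(m["rvec"]))[0]
    return -R.T@np.array(m["tvec"]).ravel(), R.T@np.array([s[0],s[1],1])
def onz(m,uv,z):
    c,r=ray(m,uv); return c+r*(z-c[2])/r[2]
def proj(m,P):
    R=cv2.Rodrigues(np.array(m["rvec"]))[0];p=R@np.array(P)+np.array(m["tvec"]).ravel();s=p[:2]/p[2]
    s=s*(1+m["k1"]*(s@s));K=np.array(m["mtx"]);return np.array([K[0,0]*s[0]+K[0,2],K[1,1]*s[1]+K[1,2]])
E
python3 - <<'E'
from h import *
np.set_printoptions(precision=4,suppress=True)
m=camera_model("top")
cr=lambda u,v:(140+(u+.5)/6.4-.5,160+(v+.5)/6.4-.5)
cn=lambda u,v:(310+(u+.5)/6.4-.5,160+(v+.5)/6.4-.5)
for lo,hi,d in [((208,432),(147,168),(157,251)),((415,390),(352,130),(364,216)),((607,352),(555,95),(569,180))]:
    L=onz(m,cr(*lo),.0625);H=onz(m,cr(*hi),.1132);D=onz(m,cr(*d),.095)
    print((L+H)/2,np.linalg.norm((H-L)[:2]),np.degrees(np.arctan2(*(H-L)[1::-1])),D)
c=[onz(m,cn(*p),.008) for p in((210,85),(383,160),(62,420),(245,497))]
print(np.mean(c,0),[np.degrees(np.arctan2(*(a)[1::-1])) for a in(c[0]-c[2],c[1]-c[3])],np.linalg.norm(c[0]-c[2]),np.linalg.norm(c[0]-c[1]))
im=get_image("top");hs=cv2.cvtColor(im,cv2.COLOR_BGR2HSV)
k=cv2.inRange(hs,(8,150,120),(25,255,255));k[:,:320]=0
ct=max(cv2.findContours(k,0,2)[0],key=cv2.contourArea);r=cv2.minAreaRect(ct);print(r,onz(m,r[0],.009))
b=[onz(m,q,.009) for q in cv2.boxPoints(r)];print(np.array(b))
print("bottle",onz(m,(269,180),.1),"dish",onz(m,(278,235),.01))
E
```

```text
[0.5271 0.1921 0.0878] 0.1090727563941751 6.406952230250846 [0.5484 0.1991 0.095 ]
[0.542  0.1044 0.0878] 0.10762379661299942 8.639697325422583 [0.5612 0.1113 0.095 ]
[0.5556 0.0199 0.0878] 0.10568075043278428 7.883362035580876 [0.5744 0.0241 0.095 ]
[ 0.5279 -0.303   0.008 ] [np.float64(-25.58066948443696), np.float64(-24.309512866665802)] 0.16806892071679588 0.08561292472342448
((345.0710144042969, 202.9704132080078), (13.380636215209961, 29.480913162231445), 22.380136489868164) [ 0.5332 -0.304   0.009 ]
[[ 0.5018 -0.2686  0.009 ]
 [ 0.5807 -0.3041  0.009 ]
 [ 0.5647 -0.3395  0.009 ]
 [ 0.486  -0.3039  0.009 ]]
bottle [ 0.5919 -0.0869  0.1   ] dish [ 0.445  -0.1067  0.01  ]
```

```bash
cat >> h.py <<'E'
def fr(yaw): c,s=np.cos(yaw),np.sin(yaw); return np.array([[c,-s,0],[s,c,0],[0,0,1]])
def toolR(yaw,tilt):  # tool z tilted fwd along frame x by tilt (rad), tool y = frame y
    F=fr(yaw); z=F@[np.sin(tilt),0,-np.cos(tilt)]; y=F[:,1]; return Ro.from_matrix(np.c_[np.cross(y,z),y,z])
def cur():
    s=get_state(); return np.array(s["eef_pos"]),Ro.from_euler("xyz",s["orientation"])
def delta(p0,R0,p,R):
    return (np.array(p)-p0)/.04, (R*R0.inv()).as_rotvec(degrees=True)/8
RY=np.radians(8.4); T25=np.radians(25)
MID=np.array([.5417,.1050])+fr(RY)[:2,0]*.0169   # rack origin in plan (top centre lies 17.8 back, seat -1)
MID=np.array([.5417,.1050])+fr(RY)[:2,0]*.0178
def rackpt(px,py,pz):
    xy=MID+fr(RY)[:2,:2]@[px*np.cos(T25)-pz*np.sin(T25),py]
    return np.r_[xy,.052+px*np.sin(T25)+pz*np.cos(T25)]
E
python3 - <<'E'
from h import *
np.set_printoptions(precision=3,suppress=True)
p,R=cur();G=toolR(RY,T25)
print(MID)
for pz in(.1,.007):
  for py in(.088,0,-.088):
    q=rackpt(-.001,py,pz); print(pz,py,q,*delta(p,R,q,G))
m=camera_model("top")
im=get_image("top");hs=cv2.cvtColor(im,cv2.COLOR_BGR2HSV)
k=cv2.inRange(hs,(5,150,120),(25,255,255));k[:,300:]=0
M=cv2.moments(k);print("cap",onz(m,(M['m10']/M['m00'],M['m01']/M['m00']),.215))
E
```

```text
[0.559 0.108]
0.1 0.088 [0.504 0.188 0.142] [  8.721 -10.416  -1.656] [-0.153 -3.143  2.803]
0.1 0 [0.517 0.101 0.142] [  9.042 -12.592  -1.656] [-0.153 -3.143  2.803]
0.1 -0.088 [0.529 0.014 0.142] [  9.364 -14.769  -1.656] [-0.153 -3.143  2.803]
0.007 0.088 [0.543 0.194 0.058] [  9.693 -10.272  -3.763] [-0.153 -3.143  2.803]
0.007 0 [0.555 0.107 0.058] [ 10.014 -12.449  -3.763] [-0.153 -3.143  2.803]
0.007 -0.088 [0.568 0.02  0.058] [ 10.336 -14.625  -3.763] [-0.153 -3.143  2.803]
cap [ 0.351 -0.026  0.215]
```

Call:
move_arm:
  commands:
    - {"tx": 0.727, "ty": -0.868, "tz": 0, "ax": -0.013, "ay": -0.262, "az": 0.234, "hand": -0.6}
    - {"tx": 0.727, "ty": -0.868, "tz": 0, "ax": -0.013, "ay": -0.262, "az": 0.234, "hand": -0.6}
    - {"tx": 0.727, "ty": -0.868, "tz": 0, "ax": -0.013, "ay": -0.262, "az": 0.234, "hand": -0.6}
    - {"tx": 0.727, "ty": -0.868, "tz": 0, "ax": -0.013, "ay": -0.262, "az": 0.234, "hand": -0.6}
    - {"tx": 0.727, "ty": -0.868, "tz": 0, "ax": -0.013, "ay": -0.262, "az": 0.234, "hand": -0.6}
    - {"tx": 0.727, "ty": -0.868, "tz": 0, "ax": -0.013, "ay": -0.262, "az": 0.234, "hand": -0.6}
    - {"tx": 0.727, "ty": -0.868, "tz": 0, "ax": -0.013, "ay": -0.262, "az": 0.234, "hand": -0.6}
    - {"tx": 0.727, "ty": -0.868, "tz": 0, "ax": -0.013, "ay": -0.262, "az": 0.234, "hand": -0.6}

```text
time: 1.2
eef_pos: [0.3884, 0.3265, 0.2093]
orientation: [3.121, 0.293, -3.131]
wrist_force: [1.4, -0.2, 0.0]
width: 0.802
grip_force: 0.0
```

Call:
move_arm:
  commands:
    - {"tx": 0.727, "ty": -0.868, "tz": -0.1, "ax": -0.013, "ay": -0.262, "az": 0.234, "hand": -0.6}
    - {"tx": 0.727, "ty": -0.868, "tz": -0.4, "ax": -0.013, "ay": -0.262, "az": 0.234, "hand": -0.6}
    - {"tx": 0.727, "ty": -0.868, "tz": -0.5, "ax": -0.013, "ay": -0.262, "az": 0.234, "hand": -0.6}
    - {"tx": 0.727, "ty": -0.868, "tz": -0.656, "ax": -0.013, "ay": -0.262, "az": 0.234, "hand": -0.6}
    - {"hand": -0.6}

```text
schema error: expected keys ax, ay, az, tx, ty, tz, hand
```

```bash
python3 - <<'E'
from h import *
np.set_printoptions(precision=3,suppress=True)
m=camera_model("wrist");im=get_image("wrist");cv2.imwrite("pics/w1.png",im)
p,R=cur();print(get_state()["time"],get_state()["width"],p,delta(p,R,rackpt(-.001,.088,.1),toolR(RY,T25)),get_state()["ft_torque"],get_state()["wrist_force"])
for y in(.088,0):
  for x,yy in((-.061,.023),(-.061,-.023),(.059,.023),(.059,-.023)): print(y,x,yy,proj(m,rackpt(x,y+yy,.04)))
E
```

```text
1.25 0.799743176884918 [0.39  0.323 0.209] (array([ 2.834, -3.366, -1.668]), array([-0.033, -1.019,  0.922])) [-0.028 -0.018 -0.021] [ 3.361 -0.546 -0.125]
0.088 -0.061 0.023 [168.215 220.463]
0.088 -0.061 -0.023 [128.074 225.254]
0.088 0.059 0.023 [187.079 319.977]
0.088 0.059 -0.023 [149.002 323.934]
0 -0.061 0.023 [ 91.768 229.585]
0 -0.061 -0.023 [ 52.331 234.287]
0 0.059 0.023 [114.561 327.548]
0 0.059 -0.023 [ 77.151 331.508]
```

View pics/w1.png

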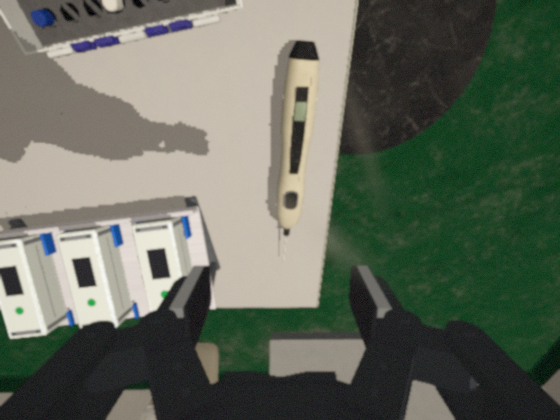

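The wrist view shows the left housing at about (137-170, 220) down to (150-187, 320), within a few pixels of where I predicted. The second call was refused because it lacked keys, so I'm resending it.

Call:
move_arm:
  commands:
    - {"tx": 0.72, "ty": -0.85, "tz": -0.1, "ax": -0.01, "ay": -0.26, "az": 0.23, "hand": -0.6}
    - {"tx": 0.72, "ty": -0.85, "tz": -0.4, "ax": -0.01, "ay": -0.26, "az": 0.23, "hand": -0.6}
    - {"tx": 0.72, "ty": -0.85, "tz": -0.5, "ax": -0.01, "ay": -0.26, "az": 0.23, "hand": -0.6}
    - {"tx": 0.7, "ty": -0.83, "tz": -0.67, "ax": -0.01, "ay": -0.25, "az": 0.23, "hand": -0.6}
    - {"tx": 0, "ty": 0, "tz": 0, "ax": 0, "ay": 0, "az": 0, "hand": -0.6}

```text
time: 1.88
eef_pos: [0.501, 0.1894, 0.1393]
orientation: [3.139, 0.429, -3.001]
wrist_force: [-0.3, 0.0, 0.1]
width: 0.801
grip_force: 0.0
```

```bash
python3 - <<'E'
from h import *
np.set_printoptions(precision=3,suppress=True)
m=camera_model("wrist");im=get_image("wrist")
p,R=cur();s=get_state();print(s["time"],s["width"],p,delta(p,R,rackpt(-.001,.088,.1),toolR(RY,T25)),s["ft_torque"],s["wrist_force"])
for y in(.088,0):
  q=[proj(m,rackpt(x,y+yy,.04)) for x,yy in((-.061,.023),(-.061,-.023),(.059,-.023),(.059,.023))];print(np.array(q))
  cv2.polylines(im,[np.int32(q)],True,(0,0,255),1)
cv2.imwrite("pics/w2.png",im)
E
```

```text
1.925 0.800780339285155 [0.501 0.191 0.141] (array([ 0.057, -0.065,  0.03 ]), array([-0.016, -0.039,  0.031])) [-0.03  0.16  0.02] [-0.511 -0.101  0.231]
[[309.987 145.494]
 [244.846 145.866]
 [250.629 294.384]
 [306.541 294.087]]
[[185.288 146.135]
 [119.751 146.354]
 [143.376 295.156]
 [199.531 294.719]]
```

View pics/w2.png

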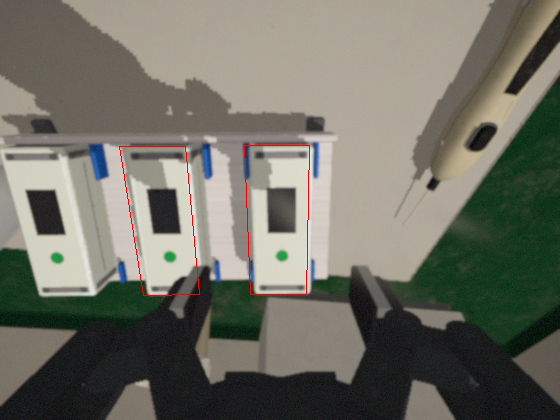

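The projected outlines sit on the left housing at (250-310, 145-294) to within 2 px, so the rack pose is good. I'm going down to grip it.

Call:
move_arm:
  commands:
    - {"tx": 0.254, "ty": 0.018, "tz": -0.52, "ax": 0, "ay": -0.02, "az": 0.01, "hand": -0.6}
    - {"tx": 0.254, "ty": 0.018, "tz": -0.52, "ax": 0, "ay": 0, "az": 0, "hand": -0.6}
    - {"tx": 0.254, "ty": 0.018, "tz": -0.52, "ax": 0, "ay": 0, "az": 0, "hand": -0.6}
    - {"tx": 0.254, "ty": 0.018, "tz": -0.5, "ax": 0, "ay": 0, "az": 0, "hand": -0.6}
    - {"tx": 0, "ty": 0, "tz": 0, "ax": 0, "ay": 0, "az": 0, "hand": -0.6}
    - {"tx": 0, "ty": 0, "tz": 0, "ax": 0, "ay": 0, "az": 0, "hand": 1}
    - {"tx": 0, "ty": 0, "tz": 0, "ax": 0, "ay": 0, "az": 0, "hand": 1}
    - {"tx": 0, "ty": 0, "tz": 0, "ax": 0, "ay": 0, "az": 0, "hand": 1}

```text
time: 2.92
eef_pos: [0.543, 0.1963, 0.062]
orientation: [3.138, 0.439, -2.995]
wrist_force: [-5.0, 2.4, 6.1]
width: 0.514
grip_force: 60.0
```

```bash
cat >> h.py <<'E'
def show():
    np.set_printoptions(precision=3,suppress=True)
    s=get_state();p,R=cur();F=fr(RY)
    print("t",s["time"],"w",s["width"],"grip",s["grip_force"],"p",p,"tilt",np.degrees(np.arcsin(R.as_matrix()[:,2]@F[:,0])),"f",s["wrist_force"],"tau_rack",F.T@s["ft_torque"],"q",s["qpos"])
E
python3 -c "
from h import *
show()"
```

```text
t 2.925 w 0.5138119738325428 grip 59.993720054626465 p [0.543 0.196 0.062] tilt 25.148408799173886 f [-5.007  2.444  6.136] tau_rack [0.4   0.559 0.209] q [ 0.23  -0.027  2.165 -0.06   0.567 -1.444]
```

Call:
move_arm:
  commands:
    - {"tx": -0.21, "ty": -0.03, "tz": 0.45, "ax": 0, "ay": 0, "az": 0, "hand": 1}
    - {"tx": -0.42, "ty": -0.06, "tz": 0.91, "ax": 0, "ay": 0, "az": 0, "hand": 1}
    - {"tx": -0.42, "ty": -0.06, "tz": 0.91, "ax": 0, "ay": 0, "az": 0, "hand": 1}
    - {"tx": 0, "ty": 0, "tz": 1, "ax": 0, "ay": 0, "az": 0, "hand": 1}
    - {"tx": 0, "ty": 0, "tz": 0, "ax": 0, "ay": 0, "az": 0, "hand": 1}
    - {"tx": 0, "ty": 0, "tz": 0, "ax": 0, "ay": 0, "az": 0, "hand": 1}
    - {"tx": 0, "ty": 0, "tz": 0, "ax": 0, "ay": 0, "az": 0, "hand": 1}

```text
time: 3.8
eef_pos: [0.4991, 0.189, 0.188]
orientation: [3.139, 0.432, -2.996]
wrist_force: [-0.3, 0.4, -4.1]
width: 0.514
grip_force: 63.8
```

```bash
python3 -c "
from h import *
show()"
```

```text
t 3.8 w 0.5135409892905249 grip 63.7908661365509 p [0.499 0.189 0.188] tilt 24.776110174514635 f [-0.334  0.431 -4.096] tau_rack [-0.037  0.516  0.005] q [ 0.239 -0.336  2.161 -0.047  0.886 -1.457]
```

Call:
move_arm:
  commands:
    - {"tx": 0, "ty": 0, "tz": 0, "ax": -0.14, "ay": 0.98, "az": 0, "hand": 1}
    - {"tx": 0, "ty": 0, "tz": 0, "ax": -0.14, "ay": 0.98, "az": 0, "hand": 1}
    - {"tx": 0, "ty": 0, "tz": 0, "ax": -0.14, "ay": 0.98, "az": 0, "hand": 1}
    - {"tx": 0, "ty": 0, "tz": 0, "ax": -0.14, "ay": 0.98, "az": 0, "hand": 1}
    - {"tx": 0, "ty": 0, "tz": 0, "ax": -0.14, "ay": 0.98, "az": 0, "hand": 1}
    - {"tx": 0, "ty": 0, "tz": 0, "ax": -0.14, "ay": 0.98, "az": 0, "hand": 1}
    - {"tx": 0, "ty": 0, "tz": 0, "ax": 0, "ay": 0, "az": 0, "hand": 1}
    - {"tx": 0, "ty": 0, "tz": 0, "ax": 0, "ay": 0, "az": 0, "hand": 1}

```text
time: 4.8
eef_pos: [0.5005, 0.1893, 0.1897]
orientation: [3.136, -0.392, -2.996]
wrist_force: [-0.9, -0.0, -2.6]
width: 0.509
grip_force: 65.3
```

Call:
move_arm:
  commands:
    - {"tx": 0, "ty": 0, "tz": 0, "ax": 0, "ay": 0, "az": 0, "hand": 1}
    - {"tx": 0, "ty": 0, "tz": 0, "ax": 0, "ay": 0, "az": 0, "hand": 1}
    - {"tx": 0, "ty": 0, "tz": 0, "ax": 0, "ay": 0, "az": 0, "hand": 1}

```text
time: 5.18
eef_pos: [0.5008, 0.1895, 0.192]
orientation: [3.135, -0.39, -2.995]
wrist_force: [0.3, -0.1, -3.9]
width: 0.514
grip_force: 65.3
```

```bash
python3 -c "
from h import *
show()"
```

```text
t 5.175 w 0.513871222480285 grip 65.3131628036499 p [0.501 0.189 0.192] tilt -22.338400935218342 f [ 0.25  -0.091 -3.9  ] tau_rack [ 0.007 -0.497  0.03 ] q [ 0.197  0.352  1.449  0.026  1.729 -1.519]
```

Call:
move_arm:
  commands:
    - {"tx": 0, "ty": 0, "tz": 0, "ax": 0.14, "ay": -0.98, "az": 0, "hand": 1}
    - {"tx": 0, "ty": 0, "tz": 0, "ax": 0.14, "ay": -0.98, "az": 0, "hand": 1}
    - {"tx": 0, "ty": 0, "tz": 0, "ax": 0, "ay": 0, "az": 0, "hand": 1}
    - {"tx": 0, "ty": 0, "tz": 0, "ax": 0, "ay": 0, "az": 0, "hand": 1}
    - {"tx": 0, "ty": 0, "tz": 0, "ax": 0, "ay": 0, "az": 0, "hand": 1}
    - {"tx": 0, "ty": 0, "tz": 0, "ax": 0, "ay": 0, "az": 0, "hand": 1}

```text
time: 5.92
eef_pos: [0.5014, 0.1893, 0.1905]
orientation: [3.137, -0.117, -2.996]
wrist_force: [0.2, -0.1, -4.6]
width: 0.512
grip_force: 65.9
```

```bash
python3 -c "
from h import *
show()"
```

```text
t 5.925 w 0.5120983744266252 grip 65.86994647979736 p [0.501 0.189 0.191] tilt -6.702476005130085 f [ 0.206 -0.138 -4.579] tau_rack [ 0.005 -0.113 -0.022] q [ 0.206  0.12   1.68   0.012  1.458 -1.512]
```

Call:
move_arm:
  commands:
    - {"tx": 0, "ty": 0, "tz": 0, "ax": 0.14, "ay": -0.98, "az": 0, "hand": 1}
    - {"tx": 0, "ty": 0, "tz": 0, "ax": 0.14, "ay": -0.98, "az": 0, "hand": 1}
    - {"tx": 0, "ty": 0, "tz": 0, "ax": 0, "ay": 0, "az": 0, "hand": 1}
    - {"tx": 0, "ty": 0, "tz": 0, "ax": 0, "ay": 0, "az": 0, "hand": 1}
    - {"tx": 0, "ty": 0, "tz": 0, "ax": 0, "ay": 0, "az": 0, "hand": 1}
    - {"tx": 0, "ty": 0, "tz": 0, "ax": 0, "ay": 0, "az": 0, "hand": 1}

```text
time: 6.68
eef_pos: [0.5017, 0.1894, 0.1911]
orientation: [3.138, 0.16, -2.996]
wrist_force: [0.3, -0.3, -4.4]
width: 0.515
grip_force: 65.9
```

```bash
python3 -c "
from h import *
show()"
```

```text
t 6.675 w 0.5153976602767927 grip 65.93749165534973 p [0.502 0.189 0.191] tilt 9.17370180393333 f [ 0.311 -0.334 -4.386] tau_rack [0.069 0.191 0.044] q [ 0.219 -0.113  1.918 -0.008  1.178 -1.495]
```

Call:
move_arm:
  commands:
    - {"tx": 0, "ty": 0, "tz": 0, "ax": 0.14, "ay": -0.98, "az": 0, "hand": 1}
    - {"tx": 0, "ty": 0, "tz": -0.5, "ax": 0.14, "ay": -0.98, "az": 0, "hand": 1}
    - {"tx": 0, "ty": 0, "tz": -0.5, "ax": 0, "ay": 0, "az": 0, "hand": 1}
    - {"tx": 0.3, "ty": 0.04, "tz": -0.66, "ax": 0, "ay": 0, "az": 0, "hand": 1}
    - {"tx": 0.3, "ty": 0.04, "tz": -0.66, "ax": 0, "ay": 0, "az": 0, "hand": 1}
    - {"tx": 0.25, "ty": 0.04, "tz": -0.53, "ax": 0, "ay": 0, "az": 0, "hand": 1}
    - {"tx": 0.2, "ty": 0.03, "tz": -0.42, "ax": 0, "ay": 0, "az": 0, "hand": 1}
    - {"tx": 0, "ty": 0, "tz": 0, "ax": 0, "ay": 0, "az": 0, "hand": 1}

```text
time: 7.68
eef_pos: [0.55, 0.1971, 0.0668]
orientation: [3.138, 0.451, -2.996]
wrist_force: [1.5, 1.4, 11.4]
width: 0.511
grip_force: 97.1
```

```bash
python3 -c "
from h import *
show()"
```

```text
t 7.675 w 0.5109870331779359 grip 97.1059892748599 p [0.55  0.197 0.067] tilt 25.824997793708178 f [ 1.499  1.439 11.384] tau_rack [ 0.225 -1.263  0.148] q [ 0.229 -0.025  2.156 -0.061  0.562 -1.445]
```

Call:
move_arm:
  commands:
    - {"tx": 0, "ty": 0, "tz": 0, "ax": 0, "ay": 0, "az": 0, "hand": 1}

```text
time: 7.8
eef_pos: [0.5499, 0.1971, 0.0668]
orientation: [3.137, 0.451, -2.996]
wrist_force: [2.0, 1.9, 10.0]
width: 0.517
grip_force: 96.9
```

```bash
python3 -c "
from h import *
im=get_image('side');w=get_image('wrist');show()
a=cv2.resize(im[150:240,215:335],(560,420),interpolation=cv2.INTER_CUBIC)
cv2.imwrite('pics/s3.png',np.hstack([a[:, :400],w[:, 160:560]]))"
```

```text
t 7.9 w 0.5089940421845052 grip 96.85852836162667 p [0.55  0.197 0.067] tilt 25.865141657406735 f [2.478 1.64  9.922] tau_rack [ 0.241 -1.296  0.178] q [ 0.229 -0.026  2.157 -0.06   0.561 -1.445]
```

View pics/s3.png

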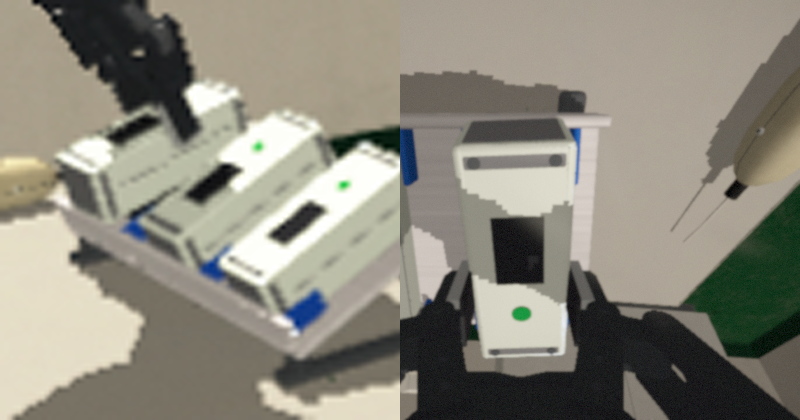

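The picture shows the left housing perched on the low stop: its grey end cap is visible at about (515,132), and it is pitched in the grip. The seated clearance was zero. I'll measure the pitch with PnP from the top-face corners (217,148), (335,148), (330,352) and (243,355), in full wrist-image pixels.

```bash
cat >> h.py <<'E'
def casepnp(m,uv):  # uv: low+y... order low right(-y in image left), low left, high left, high right in image
    obj=np.array([[-.06,-.023,.02],[-.06,.023,.02],[.06,.023,.02],[.06,-.023,.02]])
    K=np.array(m["mtx"]);n=[]
    C=[ray(m,u) for u in uv];Rc=cv2.Rodrigues(np.array(m["rvec"]))[0]
    for c,r in C: d=Rc@r; n.append(d[:2]/d[2])
    ok,rv,tv=cv2.solvePnP(obj,np.array(n),np.eye(3),None,flags=cv2.SOLVEPNP_IPPE)
    Rw=Rc.T@cv2.Rodrigues(rv)[0];pw=Rc.T@(tv.ravel()-np.array(m["tvec"]).ravel())
    return pw,Rw
E
python3 - <<'E'
from h import *
np.set_printoptions(precision=4,suppress=True)
m=camera_model("wrist")
p,R=cur()
pw,Rw=casepnp(m,[(217,148),(335,148),(330,352),(243,355)])
print("centre",pw,"expected seat",rackpt(-.001,.088,.02),"xaxis",Rw[:,0],"slope",np.degrees(np.arcsin(Rw[2,0])))
print("case in tool",R.as_matrix().T@(pw-p), R.as_matrix().T@Rw[:,0])
E
```

```text
centre [0.5231 0.1934 0.1152] expected seat [0.5372 0.1933 0.0697] xaxis [-0.0207  0.9216 -0.3875] slope -22.800104164565088
case in tool [ 0.0032  0.0005 -0.0553] [0.0672 0.9132 0.402 ]
```

```bash
sed -i 's/SOLVEPNP_IPPE/SOLVEPNP_SQPNP/' h.py
python3 - <<'E'
from h import *
np.set_printoptions(precision=4,suppress=True)
m=camera_model("wrist")
p,R=cur()
pw,Rw=casepnp(m,[(217,148),(335,148),(330,352),(243,355)])
print("centre",pw,"expected seat",rackpt(-.001,.088,.02),"xaxis",Rw[:,0],"slope",np.degrees(np.arcsin(Rw[2,0])))
print("case in tool",R.as_matrix().T@(pw-p), R.as_matrix().T@Rw[:,0])
E
```

```text
centre [0.5345 0.1958 0.0739] expected seat [0.5372 0.1933 0.0697] xaxis [0.9486 0.1824 0.2585] slope 14.978540693039223
case in tool [ 0.0108  0.001  -0.0131] [-0.9811  0.0421  0.1886]
```

```bash
python3 - <<'E'
from h import *
np.set_printoptions(precision=4,suppress=True)
o=np.array([.0108,.001,-.0131]); c0=np.array([.5427,.1949,.0598]);Rn=toolR(RY,np.radians(35.9)).as_matrix()
for q in((.004,.088,.05),(.004,.088,.0215),(-.0005,.088,.020)):
    t=rackpt(*q)-Rn@o; print(q,t,(t-c0)/.04); c0=t
E
```

```text
(0.004, 0.088, 0.05) [0.5455 0.1935 0.0947] [ 0.0709 -0.0348  0.8732]
(0.004, 0.088, 0.0215) [0.5575 0.1953 0.0689] [ 0.2979  0.044  -0.6457]
(-0.0005, 0.088, 0.02) [0.554  0.1948 0.0656] [-0.0852 -0.0126 -0.0815]
```

Call:
move_arm:
  commands:
    - {"tx": -0.2, "ty": -0.03, "tz": 0.6, "ax": 0, "ay": 0, "az": 0, "hand": 1}
    - {"tx": 0.1, "ty": 0, "tz": 0.17, "ax": 0.1, "ay": -0.67, "az": 0, "hand": 1}
    - {"tx": 0.17, "ty": 0, "tz": 0.1, "ax": 0.1, "ay": -0.67, "az": 0, "hand": 1}
    - {"tx": 0, "ty": 0, "tz": 0, "ax": 0, "ay": 0, "az": 0, "hand": 1}
    - {"tx": 0.15, "ty": 0.02, "tz": -0.32, "ax": 0, "ay": 0, "az": 0, "hand": 1}
    - {"tx": 0.15, "ty": 0.02, "tz": -0.33, "ax": 0, "ay": 0, "az": 0, "hand": 1}
    - {"tx": 0, "ty": 0, "tz": 0, "ax": 0, "ay": 0, "az": 0, "hand": 1}
    - {"tx": 0, "ty": 0, "tz": 0, "ax": 0, "ay": 0, "az": 0, "hand": 1}

```text
time: 8.9
eef_pos: [0.5592, 0.1968, 0.0702]
orientation: [3.136, 0.627, -2.998]
wrist_force: [1.2, 6.0, -2.5]
width: 0.512
grip_force: 95.1
```

```bash
python3 -c "
from h import *
m=camera_model('wrist');w=get_image('wrist');show()
for q in [(x,.088+y,.04) for x,y in((-.056,-.023),(-.056,.023),(.064,.023),(.064,-.023))]:
  u=proj(m,rackpt(*q));cv2.circle(w,tuple(np.int32(u)),3,(0,0,255),1)
cv2.imwrite('pics/s4.png',w)"
```

```text
t 8.95 w 0.50770091183796 grip 95.01319885253906 p [0.559 0.197 0.07 ] tilt 35.90930555174468 f [ 1.178  5.69  -3.425] tau_rack [0.943 0.312 0.28 ] q [ 0.234 -0.078  2.274 -0.15   0.324 -1.355]
```

View pics/s4.png

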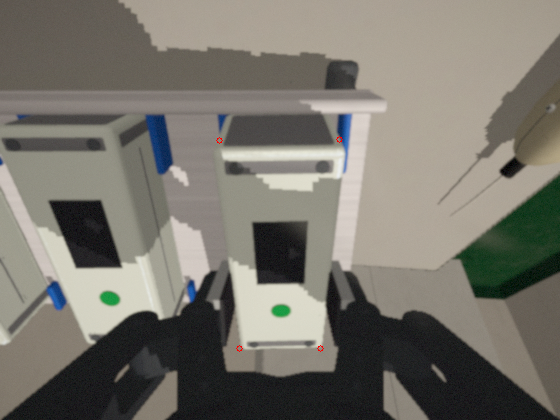

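The picture shows the housing back between the guides, parallel to its neighbour and slightly upslope of its seat: low edge at (220-342, 153), high edge at (240-325, 346). I'll slide it down onto the stop, release and back off.

Call:
move_arm:
  commands:
    - {"tx": -0.1, "ty": 0.02, "tz": -0.12, "ax": 0, "ay": 0, "az": 0, "hand": 1}
    - {"tx": -0.06, "ty": 0, "tz": -0.06, "ax": 0, "ay": 0, "az": 0, "hand": 1}
    - {"tx": 0, "ty": 0, "tz": 0, "ax": 0, "ay": 0, "az": 0, "hand": 1}

```text
time: 9.32
eef_pos: [0.5592, 0.1978, 0.0697]
orientation: [3.137, 0.642, -2.996]
wrist_force: [10.7, -2.5, 7.5]
width: 0.51
grip_force: 95.8
```

```bash
python3 -c "
from h import *
show()"
```

```text
t 9.325 w 0.5102983794560488 grip 95.75146079063416 p [0.559 0.198 0.07 ] tilt 36.759868141628814 f [10.743 -2.511  7.471] tau_rack [-0.516 -1.536 -0.288] q [ 0.238 -0.079  2.283 -0.173  0.301 -1.331]
```

Call:
move_arm:
  commands:
    - {"tx": 0, "ty": 0, "tz": 0, "ax": 0, "ay": 0, "az": 0, "hand": -0.6}
    - {"tx": 0, "ty": 0, "tz": 0, "ax": 0, "ay": 0, "az": 0, "hand": -0.6}
    - {"tx": 0, "ty": 0, "tz": 0, "ax": 0, "ay": 0, "az": 0, "hand": -0.6}
    - {"tx": -0.4, "ty": -0.06, "tz": 0.6, "ax": 0, "ay": 0, "az": 0, "hand": -0.6}
    - {"tx": -0.5, "ty": -0.06, "tz": 0.8, "ax": -0.1, "ay": 0.67, "az": 0, "hand": -0.6}
    - {"tx": -0.4, "ty": -0.06, "tz": 0.8, "ax": -0.1, "ay": 0.67, "az": 0, "hand": -0.6}
    - {"tx": 0, "ty": 0, "tz": 0, "ax": 0, "ay": 0, "az": 0, "hand": -0.6}

```text
time: 10.2
eef_pos: [0.502, 0.1902, 0.1546]
orientation: [3.138, 0.444, -2.996]
wrist_force: [1.1, 0.2, -0.1]
width: 0.797
grip_force: 0.0
```

```bash
python3 - <<'E'
from h import *
m=camera_model("wrist");im=get_image("wrist");show()
p,R=cur();print(delta(p,R,rackpt(-.001,0,.1),toolR(RY,T25)))
for y in(.088,0):
  q=[proj(m,rackpt(x,y+yy,.04)) for x,yy in((-.061,.023),(-.061,-.023),(.059,-.023),(.059,.023))]
  cv2.polylines(im,[np.int32(q)],True,(0,0,255),1)
cv2.imwrite("pics/w5.png",im)
E
```

```text
t 10.25 w 0.8029786547585035 grip 0.0 p [0.501 0.19  0.152] tilt 25.257226383869813 f [-0.366 -0.027 -1.292] tau_rack [-0.004  0.195 -0.008] q [ 0.24  -0.294  2.203 -0.052  0.793 -1.45 ]
(array([ 0.402, -2.212, -0.238]), array([-0.025,  0.029, -0.004]))
```

View pics/w5.png

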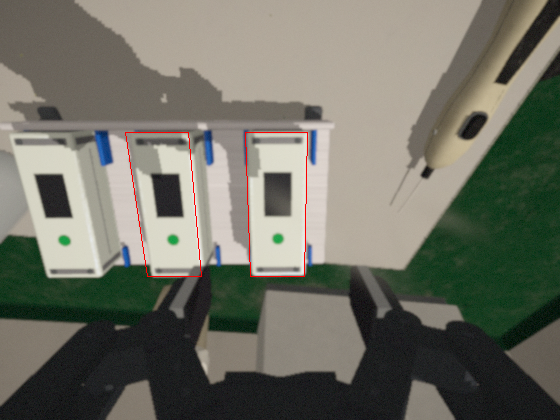

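The left housing is seated exactly on its outline (248-307, 131-276). Next is the middle one.

Call:
move_arm:
  commands:
    - {"tx": 0.13, "ty": -0.74, "tz": -0.05, "ax": 0, "ay": 0, "az": 0, "hand": -0.6}
    - {"tx": 0.13, "ty": -0.74, "tz": -0.09, "ax": 0, "ay": 0, "az": 0, "hand": -0.6}
    - {"tx": 0.14, "ty": -0.71, "tz": -0.1, "ax": 0, "ay": 0, "az": 0, "hand": -0.6}
    - {"tx": 0.24, "ty": 0.04, "tz": -0.53, "ax": 0, "ay": 0, "az": 0, "hand": -0.6}
    - {"tx": 0.24, "ty": 0.04, "tz": -0.53, "ax": 0, "ay": 0, "az": 0, "hand": -0.6}
    - {"tx": 0.24, "ty": 0.04, "tz": -0.52, "ax": 0, "ay": 0, "az": 0, "hand": -0.6}
    - {"tx": 0.24, "ty": 0.04, "tz": -0.47, "ax": 0, "ay": 0, "az": 0, "hand": -0.6}
    - {"tx": 0, "ty": 0, "tz": 0, "ax": 0, "ay": 0, "az": 0, "hand": -0.6}

```text
time: 11.25
eef_pos: [0.5506, 0.1081, 0.054]
orientation: [3.138, 0.43, -2.996]
wrist_force: [-0.2, 0.5, 0.2]
width: 0.795
grip_force: 0.0
```

Call:
move_arm:
  commands:
    - {"tx": 0, "ty": 0, "tz": 0, "ax": 0, "ay": 0, "az": 0, "hand": 1}
    - {"tx": 0, "ty": 0, "tz": 0, "ax": 0, "ay": 0, "az": 0, "hand": 1}
    - {"tx": 0, "ty": 0, "tz": 0, "ax": 0, "ay": 0, "az": 0, "hand": 1}

```text
time: 11.62
eef_pos: [0.5529, 0.1083, 0.0584]
orientation: [3.139, 0.436, -2.995]
wrist_force: [-5.8, -0.2, 3.8]
width: 0.517
grip_force: 61.6
```

```bash
python3 -c "
from h import *
show();print(rackpt(-.001,0,.007))"
```

```text
t 11.625 w 0.5168135388874675 grip 61.589977741241455 p [0.553 0.108 0.058] tilt 25.002388024828957 f [-5.793 -0.214  3.85 ] tau_rack [ 0.104  0.901 -0.053] q [ 0.017 -0.064  2.208  0.107  0.568 -1.779]
[0.555 0.107 0.058]
```

```bash
cat >> h.py <<'E'
def dot():
    im=get_image("wrist");hs=cv2.cvtColor(im,cv2.COLOR_BGR2HSV)
    k=cv2.inRange(hs,(45,170,80),(75,255,255));k[:,:200]=0;k[:,360:]=0
    n,l,st,c=cv2.connectedComponentsWithStats(k)
    print("dots",[(c[i].round(1),st[i][4]) for i in range(1,n) if st[i][4]>40])
E
python3 -c "
from h import *
dot()"
```

```text
dots [(array([279.9, 330. ]), np.int32(165))]
```

Call:
move_arm:
  commands:
    - {"tx": -0.21, "ty": -0.03, "tz": 0.45, "ax": 0, "ay": 0, "az": 0, "hand": 1}
    - {"tx": -0.42, "ty": -0.06, "tz": 0.91, "ax": 0, "ay": 0, "az": 0, "hand": 1}
    - {"tx": -0.42, "ty": -0.06, "tz": 0.91, "ax": 0, "ay": 0, "az": 0, "hand": 1}
    - {"tx": 0, "ty": 0, "tz": 1, "ax": 0, "ay": 0, "az": 0, "hand": 1}
    - {"tx": 0, "ty": 0, "tz": 0, "ax": 0, "ay": 0, "az": 0, "hand": 1}
    - {"tx": 0, "ty": 0, "tz": 0, "ax": 0, "ay": 0, "az": 0, "hand": 1}
    - {"tx": 0, "ty": 0, "tz": 0, "ax": 0, "ay": 0, "az": 0, "hand": 1}
    - {"tx": 0, "ty": 0, "tz": 0, "ax": 0, "ay": 0, "az": 0, "hand": 1}

```text
time: 12.68
eef_pos: [0.5106, 0.1022, 0.1868]
orientation: [3.138, 0.434, -2.996]
wrist_force: [0.4, 0.2, -4.4]
width: 0.515
grip_force: 63.9
```

```bash
python3 -c "
from h import *
show();dot();show()"
```

```text
t 12.675 w 0.5153055162537729 grip 63.92203330993652 p [0.511 0.102 0.187] tilt 24.85093457781309 f [ 0.438  0.163 -4.361] tau_rack [ 0.042  0.429 -0.009] q [ 0.002 -0.389  2.202  0.081  0.901 -1.752]
dots [(array([279.9, 330.1]), np.int32(165))]
t 12.725 w 0.5188068321960695 grip 63.923728466033936 p [0.511 0.102 0.187] tilt 24.896013603728914 f [ 0.125  0.278 -4.154] tau_rack [ 0.065  0.489 -0.008] q [ 0.002 -0.39   2.202  0.081  0.901 -1.752]
```

Call:
move_arm:
  commands:
    - {"tx": 0, "ty": 0, "tz": 0, "ax": -0.14, "ay": 0.98, "az": 0, "hand": 1}
    - {"tx": 0, "ty": 0, "tz": 0, "ax": -0.14, "ay": 0.98, "az": 0, "hand": 1}
    - {"tx": 0, "ty": 0, "tz": 0, "ax": -0.14, "ay": 0.98, "az": 0, "hand": 1}
    - {"tx": 0, "ty": 0, "tz": 0, "ax": -0.14, "ay": 0.98, "az": 0, "hand": 1}
    - {"tx": 0, "ty": 0, "tz": 0, "ax": -0.14, "ay": 0.98, "az": 0, "hand": 1}
    - {"tx": 0, "ty": 0, "tz": 0, "ax": -0.14, "ay": 0.98, "az": 0, "hand": 1}
    - {"tx": 0, "ty": 0, "tz": 0, "ax": 0, "ay": 0, "az": 0, "hand": 1}
    - {"tx": 0, "ty": 0, "tz": 0, "ax": 0, "ay": 0, "az": 0, "hand": 1}

```text
time: 13.72
eef_pos: [0.5117, 0.1023, 0.1884]
orientation: [3.135, -0.39, -2.995]
wrist_force: [-0.7, 0.5, -3.7]
width: 0.515
grip_force: 64.4
```

Call:
move_arm:
  commands:
    - {"tx": 0, "ty": 0, "tz": 0, "ax": 0, "ay": 0, "az": 0, "hand": 1}
    - {"tx": 0, "ty": 0, "tz": 0, "ax": 0, "ay": 0, "az": 0, "hand": 1}
    - {"tx": 0, "ty": 0, "tz": 0, "ax": 0, "ay": 0, "az": 0, "hand": 1}
    - {"tx": 0, "ty": 0, "tz": 0, "ax": 0, "ay": 0, "az": 0, "hand": 1}

```text
time: 14.22
eef_pos: [0.5116, 0.1022, 0.1894]
orientation: [3.136, -0.391, -2.996]
wrist_force: [1.1, -0.4, -4.3]
width: 0.515
grip_force: 64.4
```

```bash
python3 -c "
from h import *
show();dot();show()"
```

```text
t 14.225 w 0.5151369656647042 grip 64.41954731941223 p [0.512 0.102 0.189] tilt -22.412837819900336 f [ 1.13  -0.432 -4.261] tau_rack [ 0.    -0.431  0.021] q [ 0.063  0.33   1.483 -0.026  1.719 -1.651]
dots [(array([279.9, 331.8]), np.int32(168))]
t 14.275 w 0.5120012212928267 grip 64.41911816596985 p [0.512 0.102 0.189] tilt -22.434884790179904 f [ 1.082 -0.334 -4.835] tau_rack [-0.017 -0.392 -0.009] q [ 0.063  0.33   1.483 -0.026  1.719 -1.651]
```

```bash
cat >> h.py <<'E'
def avg(n=6):
    A=[]
    for i in range(n):
        get_image("top");s=get_state();A.append(np.r_[fr(RY).T@s["ft_torque"],s["wrist_force"]])
    A=np.array(A);R=cur()[1];print("AVG tilt",np.degrees(np.arcsin(R.as_matrix()[:,2]@fr(RY)[:,0])).round(2),A.mean(0).round(3),"sd",A.std(0).round(3)[[1,5]])
E
python3 -c "
from h import *
avg()"
```

```text
AVG tilt -22.48 [-0.006 -0.384 -0.008 -0.015 -0.371 -4.507] sd [0.029 0.337]
```

Call:
move_arm:
  commands:
    - {"tx": 0, "ty": 0, "tz": 0, "ax": 0.14, "ay": -0.98, "az": 0, "hand": 1}
    - {"tx": 0, "ty": 0, "tz": 0, "ax": 0.14, "ay": -0.98, "az": 0, "hand": 1}
    - {"tx": 0, "ty": 0, "tz": 0, "ax": 0, "ay": 0, "az": 0, "hand": 1}
    - {"tx": 0, "ty": 0, "tz": 0, "ax": 0, "ay": 0, "az": 0, "hand": 1}
    - {"tx": 0, "ty": 0, "tz": 0, "ax": 0, "ay": 0, "az": 0, "hand": 1}

```text
time: 15.2
eef_pos: [0.5125, 0.1021, 0.1889]
orientation: [3.137, -0.117, -2.996]
wrist_force: [0.3, 0.1, -4.5]
width: 0.515
grip_force: 64.4
```

```bash
python3 -c "
from h import *
avg()"
```

```text
AVG tilt -6.68 [-5.000e-03 -2.900e-02 -3.000e-03  1.620e-01  5.400e-02 -4.746e+00] sd [0.023 0.348]
```

Call:
move_arm:
  commands:
    - {"tx": 0, "ty": 0, "tz": 0, "ax": 0.14, "ay": -0.98, "az": 0, "hand": 1}
    - {"tx": 0, "ty": 0, "tz": 0, "ax": 0.14, "ay": -0.98, "az": 0, "hand": 1}
    - {"tx": 0, "ty": 0, "tz": 0, "ax": 0, "ay": 0, "az": 0, "hand": 1}
    - {"tx": 0, "ty": 0, "tz": 0, "ax": 0, "ay": 0, "az": 0, "hand": 1}
    - {"tx": 0, "ty": 0, "tz": 0, "ax": 0, "ay": 0, "az": 0, "hand": 1}
    - {"tx": 0, "ty": 0, "tz": 0, "ax": 0, "ay": 0, "az": 0, "hand": 1}

```text
time: 16.25
eef_pos: [0.5123, 0.1022, 0.1891]
orientation: [3.138, 0.16, -2.996]
wrist_force: [0.4, 0.2, -4.3]
width: 0.515
grip_force: 65.2
```

```bash
python3 -c "
from h import *
avg();dot()"
```

```text
AVG tilt 9.19 [-1.000e-03  1.210e-01 -1.600e-02  9.900e-02  2.000e-02 -4.515e+00] sd [0.04  0.577]
dots [(array([280., 332.]), np.int32(164))]
```

Call:
move_arm:
  commands:
    - {"tx": 0, "ty": 0, "tz": 0, "ax": 0.14, "ay": -0.98, "az": 0, "hand": 1}
    - {"tx": 0, "ty": 0, "tz": 0, "ax": 0.14, "ay": -0.98, "az": 0, "hand": 1}
    - {"tx": 0, "ty": 0, "tz": 0, "ax": 0, "ay": 0, "az": 0, "hand": 1}
    - {"tx": 0, "ty": 0, "tz": 0, "ax": 0, "ay": 0, "az": 0, "hand": 1}
    - {"tx": 0, "ty": 0, "tz": 0, "ax": 0, "ay": 0, "az": 0, "hand": 1}

```text
time: 17.23
eef_pos: [0.5134, 0.1021, 0.1908]
orientation: [3.139, 0.438, -2.996]
wrist_force: [0.4, -0.0, -4.1]
width: 0.514
grip_force: 65.2
```

```bash
python3 -c "
from h import *
avg();dot();show()"
```

```text
AVG tilt 25.01 [ 0.     0.473 -0.009  0.172 -0.357 -4.682] sd [0.026 0.429]
dots [(array([279.9, 332. ]), np.int32(164))]
t 17.575 w 0.5159295505388121 grip 65.23508906364441 p [0.512 0.102 0.189] tilt 25.011467432839403 f [-0.185  0.868 -4.511] tau_rack [-0.036  0.473  0.027] q [ 0.002 -0.39   2.2    0.081  0.902 -1.752]
```

The middle housing's moment jumps by about -0.22 N m across level, on top of a matching slope of 1.33 on both sides. The left one showed no clear jump. So the middle one rattles, and I'm carrying it towards the nest and swinging clear of the bottle.

Call:
move_arm:
  commands:
    - {"tx": -0.5, "ty": -0.5, "tz": 0.4, "ax": 0, "ay": 0, "az": 0, "hand": 1}
    - {"tx": -0.4, "ty": -0.75, "tz": 0.35, "ax": 0, "ay": 0, "az": -0.69, "hand": 1}
    - {"tx": -0.3, "ty": -0.95, "tz": 0, "ax": 0, "ay": 0, "az": -0.69, "hand": 1}
    - {"tx": -0.1, "ty": -0.95, "tz": 0, "ax": 0, "ay": 0, "az": -0.69, "hand": 1}
    - {"tx": 0, "ty": -0.95, "tz": 0, "ax": 0, "ay": 0, "az": -0.69, "hand": 1}
    - {"tx": 0, "ty": -0.95, "tz": 0, "ax": 0, "ay": 0, "az": -0.69, "hand": 1}
    - {"tx": 0, "ty": 0, "tz": 0, "ax": 0, "ay": 0, "az": -0.69, "hand": 1}
    - {"tx": 0, "ty": 0, "tz": 0, "ax": 0, "ay": 0, "az": 0, "hand": 1}

```text
time: 18.58
eef_pos: [0.4596, -0.0996, 0.2188]
orientation: [3.139, 0.437, 2.711]
wrist_force: [-0.2, 1.1, -4.6]
width: 0.512
grip_force: 65.4
```

```bash
cat > nest.py <<'E'
from h import *
np.set_printoptions(precision=4,suppress=True)
show()
for n,ms in(("top",None),("wrist",None),("side",None)):
    m=camera_model(n);im=get_image(n);cv2.imwrite(f"pics/n_{n}.png",im);hs=cv2.cvtColor(im,cv2.COLOR_BGR2HSV)
    k=cv2.inRange(hs,(8,150,110),(25,255,255))
    for c in cv2.findContours(k,0,2)[0]:
        if cv2.contourArea(c)<60: continue
        P=np.float32([onz(m,q[0],.009)[:2] for q in c]);r=cv2.minAreaRect(P*1000);b=cv2.boxPoints(r)
        e=[b[1]-b[0],b[2]-b[1]];e=max(e,key=np.linalg.norm);a=np.degrees(np.arctan2(e[1],e[0]))
        print(n,cv2.boundingRect(c),"centre",r[0],"size",r[1],"yaw",a if abs(a)<90 else a-180*np.sign(a))
m=camera_model("top")
im=cv2.imread("pics/n_top.png");hs=cv2.cvtColor(im,cv2.COLOR_BGR2HSV)
k=cv2.inRange(hs,(3,150,110),(25,255,255))[160:195,255:290];M=cv2.moments(k)
if M['m00']: print("cap",onz(m,(255+M['m10']/M['m00'],160+M['m01']/M['m00']),.2))
E
python3 nest.py
```

```text
t 18.575 w 0.5119324022665228 grip 65.37944197654724 p [ 0.46  -0.1    0.219] tilt 20.844582632335428 f [-0.223  1.115 -4.626] tau_rack [ 0.297  0.418 -0.035] q [-0.361 -0.572  2.26  -0.032  1.018 -1.491]
top (334, 188, 23, 32) centre (532.9190673828125, -303.8900146484375) size (38.77583312988281, 86.5875244140625) yaw -24.208399
top (260, 165, 19, 20) centre (622.80517578125, -84.70953369140625) size (52.75199508666992, 56.249107360839844) yaw -1.4223975
wrist (330, 255, 48, 49) centre (815.9912109375, -95.71466064453125) size (169.26077270507812, 48.96363067626953) yaw 9.618504
wrist (156, 193, 34, 38) centre (542.7059326171875, -306.5573425292969) size (39.52042007446289, 71.8547134399414) yaw -24.464708
wrist (122, 10, 15, 17) centre (333.8075256347656, -189.9907684326172) size (12.15131664276123, 12.484641075134277) yaw -75.4846
side (321, 270, 41, 11) centre (532.295654296875, -305.5470275878906) size (39.83204650878906, 89.12692260742188) yaw -25.075436
side (307, 169, 21, 22) centre (825.2051391601562, 281.24359130859375) size (226.12765502929688, 71.11442565917969) yaw 57.540447
side (98, 104, 24, 6) centre (418.5135192871094, 2285.949951171875) size (192.84031677246094, 147.00416564941406) yaw 83.47561
cap [ 0.589 -0.091  0.2  ]
```

```bash
cat >> h.py <<'E'
NY=np.radians(-24.6);NO=np.array([.5286,-.3023,0])
def nestpt(x,y,z): return NO+fr(NY)@np.array([x,y,z])
E
python3 - <<'E'
from h import *
np.set_printoptions(precision=4,suppress=True)
pg=np.array([.5529,.1083,.0584]);Rg=toolR(RY,np.radians(25)).as_matrix()
o=Rg.T@(rackpt(-.001,0,.02)-pg);print("case in tool",o)
p,R=cur();R=R.as_matrix();im=cv2.imread("pics/n_wrist.png");m=camera_model("wrist")
Rc=R@np.diag([-1,1,-1.]);c=p+R@o   # case axes: x=-tool x,y=tool y,z=-tool z
def poly(P,col): 
    u=np.int32([proj(m,q) for q in P]);cv2.polylines(im,[u],True,col,1);print(u.tolist())
poly([c+Rc@[x,y,.02] for x,y in((-.06,-.023),(-.06,.023),(.06,.023),(.06,-.023))],(0,0,255))
poly([nestpt(x,y,.008) for x,y in((-.086,-.046),(-.086,.046),(.086,.046),(.086,-.046))],(255,0,0))
poly([nestpt(x,y,.061) for x,y in((-.046,-.026),(-.046,.026))],(255,0,255))
cv2.imwrite("pics/w6.png",cv2.resize(im,None,fx=1.42,fy=1.42,interpolation=cv2.INTER_CUBIC))
E
```

```text
case in tool [-0.0019 -0.0016 -0.0116]
[[222, 162], [329, 162], [318, 382], [234, 382]]
[[111, 150], [188, 150], [209, 245], [151, 245]]
[[123, 204], [168, 204]]
```

View pics/w6.png

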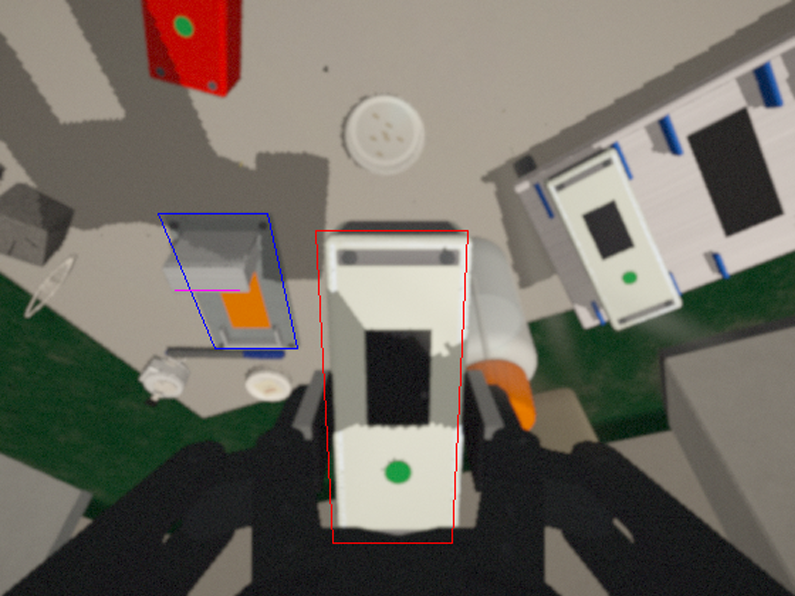

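The last picture shows the held housing with low edge about (327-467, 236) and high edge about (337-462, 528), the base outline fitting the nest to a few pixels, and the lip edge near (175-240, 290). I'll get the housing's pose in the tool by PnP and plan the insertion.

```bash
cat > plan.py <<'E'
from h import *
np.set_printoptions(precision=4,suppress=True)
p,R0=cur();R=R0.as_matrix();m=camera_model("wrist")
uv=np.array([(325,234),(468,234),(463,530),(336,529)])/1.42
pw,Rw=casepnp(m,uv);o=R.T@(pw-p);xa=R.T@Rw[:,0]
print("pnp case in tool",o,xa,"pitch",np.degrees(np.arcsin(xa[2])))
E
python3 plan.py; python3 -c "
from h import *
avg(4)"
```

```text
pnp case in tool [-0.003   0.0007 -0.0049] [-0.9998  0.0092  0.0156] pitch 0.8945040115748238
AVG tilt 20.86 [ 0.26   0.387 -0.013  0.266  0.076 -4.234] sd [0.034 0.317]
```

```bash
cat > plan.py <<'E'
from h import *
np.set_printoptions(precision=3,suppress=True)
o=np.array([-.0025,0,-.0105])
def tcp(th,back=0,h=.0015,xt=-.0625,up=0):
    t=np.radians(th);c,s=np.cos(t),np.sin(t);xb=xt+.04*s
    x=xb+.06*c-.02*s+back*c;z=.008+h+.06*s+.02*c+back*s+up
    Rt=toolR(NY,np.radians(th+.9));return nestpt(x,0,z)-Rt.as_matrix()@o,Rt
if __name__=="__main__":
    p,R=cur();print(p)
    for a in((22,.05,.0015,-.0625,.05),(22,.05),(22,0),(15,),(8,0,.001),(3,0,.0005),(0,0,0)):
        q,Rq=tcp(*a);print(a,q,*delta(p,R,q,Rq));p,R=q,Rq
E
python3 plan.py
```

```text
[ 0.46  -0.1    0.219]
(22, 0.05, 0.0015, -0.0625, 0.05) [ 0.573 -0.323  0.109] [ 2.834 -5.574 -2.758] [0.096 0.251 0.005]
(22, 0.05) [ 0.573 -0.323  0.059] [ 0.    0.   -1.25] [0. 0. 0.]
(22, 0) [ 0.531 -0.303  0.04 ] [-1.054  0.482 -0.468] [0. 0. 0.]
(15,) [ 0.53  -0.303  0.034] [-0.03   0.014 -0.158] [ 0.364  0.796 -0.   ]
(8, 0, 0.001) [ 0.528 -0.302  0.026] [-0.051  0.023 -0.179] [ 0.364  0.796 -0.   ]
(3, 0, 0.0005) [ 0.526 -0.301  0.021] [-0.049  0.023 -0.136] [0.26  0.568 0.   ]
(0, 0, 0) [ 0.524 -0.3    0.017] [-0.035  0.016 -0.088] [ 0.156  0.341 -0.   ]
```

Call:
move_arm:
  commands:
    - {"tx": 0, "ty": -0.9, "tz": 0, "ax": 0.05, "ay": 0.13, "az": 0, "hand": 1}
    - {"tx": 0.1, "ty": -0.95, "tz": 0, "ax": 0.05, "ay": 0.12, "az": 0, "hand": 1}
    - {"tx": 0.4, "ty": -0.95, "tz": -0.2, "ax": 0, "ay": 0, "az": 0, "hand": 1}
    - {"tx": 0.6, "ty": -0.95, "tz": -0.4, "ax": 0, "ay": 0, "az": 0, "hand": 1}
    - {"tx": 0.65, "ty": -0.95, "tz": -0.6, "ax": 0, "ay": 0, "az": 0, "hand": 1}
    - {"tx": 0.65, "ty": -0.87, "tz": -0.7, "ax": 0, "ay": 0, "az": 0, "hand": 1}
    - {"tx": 0.43, "ty": 0, "tz": -0.85, "ax": 0, "ay": 0, "az": 0, "hand": 1}
    - {"tx": 0, "ty": 0, "tz": 0, "ax": 0, "ay": 0, "az": 0, "hand": 1}

```text
time: 19.92
eef_pos: [0.5709, -0.3209, 0.1039]
orientation: [3.139, 0.391, 2.71]
wrist_force: [-1.0, 0.4, -4.4]
width: 0.514
grip_force: 65.5
```

```bash
cat >chk.py <<'E'
from plan import *
import sys
p,R=cur();q,Rq=tcp(*eval(sys.argv[1]));print(p,*delta(p,R,q,Rq));s=get_state();print(s["time"],s["wrist_force"],s["grip_force"],s["qpos"])
E
python3 chk.py "(22,.05,.0015,-.0625,.05)"; python3 nest.py | grep -E "wrist|side \(3"
```

```text
[ 0.571 -0.321  0.104] [ 0.05  -0.041  0.118] [-0.042 -0.046  0.006]
19.925 [-0.965  0.391 -4.437] 65.45646071434021 [-0.687  0.109  1.916  0.147  0.743 -1.917]
wrist (251, 62, 61, 94) centre (532.4912109375, -302.40283203125) size (39.71012878417969, 69.05045318603516) yaw -24.754665
side (321, 270, 41, 11) centre (532.2701416015625, -305.5626220703125) size (39.97625732421875, 89.13395690917969) yaw -25.247211
side (307, 170, 21, 21) centre (822.3465576171875, 275.9864807128906) size (213.4682159423828, 68.21940612792969) yaw 59.776905
```

Call:
move_arm:
  commands:
    - {"tx": 0.03, "ty": -0.01, "tz": -0.6, "ax": -0.02, "ay": -0.02, "az": 0, "hand": 1}
    - {"tx": 0, "ty": 0, "tz": -0.53, "ax": 0, "ay": 0, "az": 0, "hand": 1}
    - {"tx": 0, "ty": 0, "tz": 0, "ax": 0, "ay": 0, "az": 0, "hand": 1}
    - {"tx": -0.3, "ty": 0.14, "tz": -0.134, "ax": 0, "ay": 0, "az": 0, "hand": 1}
    - {"tx": 0, "ty": 0, "tz": 0, "ax": 0, "ay": 0, "az": 0, "hand": 1}
    - {"tx": 0, "ty": 0, "tz": 0, "ax": 0, "ay": 0, "az": 0, "hand": 1}

```text
time: 20.82
eef_pos: [0.5624, -0.3179, 0.0596]
orientation: [-3.14, 0.405, 2.711]
wrist_force: [0.7, 0.0, -4.7]
width: 0.517
grip_force: 65.4
```

```bash
python3 chk.py "(22,0)"
```

```text
[ 0.562 -0.318  0.06 ] [-0.79   0.365 -0.492] [0.024 0.032 0.013]
20.825 [ 0.679  0.015 -4.671] 65.44568181037903 [-0.693  0.149  1.973  0.171  0.634 -1.951]
```

Call:
move_arm:
  commands:
    - {"tx": 0, "ty": 0.02, "tz": -0.13, "ax": 0.02, "ay": 0.03, "az": 0, "hand": 1}
    - {"tx": 0, "ty": 0, "tz": 0, "ax": 0, "ay": 0, "az": 0, "hand": 1}
    - {"tx": -0.27, "ty": 0.123, "tz": -0.12, "ax": 0, "ay": 0, "az": 0, "hand": 1}
    - {"tx": -0.27, "ty": 0.123, "tz": -0.12, "ax": 0, "ay": 0, "az": 0, "hand": 1}
    - {"tx": 0, "ty": 0, "tz": 0, "ax": 0, "ay": 0, "az": 0, "hand": 1}
    - {"tx": 0, "ty": 0, "tz": 0, "ax": 0, "ay": 0, "az": 0, "hand": 1}

```text
time: 21.58
eef_pos: [0.5405, -0.307, 0.0438]
orientation: [-3.141, 0.399, 2.71]
wrist_force: [-0.3, 0.4, -4.6]
width: 0.512
grip_force: 65.4
```

```bash
python3 chk.py "(22,0)"
```

```text
[ 0.54  -0.307  0.044] [-0.242  0.093 -0.099] [-0.001 -0.005  0.014]
21.575 [-0.33   0.435 -4.598] 65.4453992843628 [-0.704  0.125  2.035  0.185  0.604 -1.976]
```

Call:
move_arm:
  commands:
    - {"tx": -0.24, "ty": 0.11, "tz": -0.1, "ax": 0, "ay": 0, "az": 0, "hand": 1}
    - {"tx": 0, "ty": 0, "tz": 0, "ax": 0, "ay": 0, "az": 0, "hand": 1}
    - {"tx": 0, "ty": 0, "tz": 0, "ax": 0, "ay": 0, "az": 0, "hand": 1}

```text
time: 21.95
eef_pos: [0.5308, -0.3025, 0.0396]
orientation: [-3.142, 0.398, 2.71]
wrist_force: [0.6, 0.3, -3.9]
width: 0.512
grip_force: 65.4
```

```bash
python3 chk.py "(22,0)"
```

```text
[ 0.531 -0.302  0.04 ] [ 0.    -0.021  0.008] [-0.004 -0.008  0.013]
21.95 [ 0.609  0.256 -3.911] 65.44408679008484 [-0.71   0.109  2.063  0.192  0.594 -1.988]
```

Inserted with no contact force. I'm now laying it down in steps.

Call:
move_arm:
  commands:
    - {"tx": -0.03, "ty": 0.014, "tz": -0.158, "ax": 0.364, "ay": 0.796, "az": 0, "hand": 1}
    - {"tx": 0, "ty": 0, "tz": 0, "ax": 0, "ay": 0, "az": 0, "hand": 1}
    - {"tx": -0.05, "ty": 0.023, "tz": -0.18, "ax": 0.364, "ay": 0.796, "az": 0, "hand": 1}
    - {"tx": 0, "ty": 0, "tz": 0, "ax": 0, "ay": 0, "az": 0, "hand": 1}
    - {"tx": 0, "ty": 0, "tz": 0, "ax": 0, "ay": 0, "az": 0, "hand": 1}

```text
time: 22.58
eef_pos: [0.5278, -0.3007, 0.0259]
orientation: [3.142, 0.156, 2.711]
wrist_force: [0.5, -0.2, -2.5]
width: 0.512
grip_force: 65.6
```

```bash
python3 chk.py "(8,0,.001)"
```

```text
[ 0.528 -0.301  0.026] [-0.005 -0.028  0.014] [0.003 0.007 0.008]
22.575 [ 0.49  -0.218 -2.479] 65.56531190872192 [-0.669  0.263  1.858  0.048  0.869 -1.838]
```

Call:
move_arm:
  commands:
    - {"tx": -0.05, "ty": 0.02, "tz": -0.13, "ax": 0.26, "ay": 0.57, "az": 0, "hand": 1}
    - {"tx": 0, "ty": 0, "tz": 0, "ax": 0, "ay": 0, "az": 0, "hand": 1}
    - {"tx": -0.03, "ty": 0.015, "tz": -0.07, "ax": 0.156, "ay": 0.341, "az": 0, "hand": 1}
    - {"tx": 0, "ty": 0, "tz": 0, "ax": 0, "ay": 0, "az": 0, "hand": 1}
    - {"tx": 0, "ty": 0, "tz": 0, "ax": 0, "ay": 0, "az": 0, "hand": 1}

```text
time: 23.2
eef_pos: [0.5243, -0.2994, 0.0181]
orientation: [-3.141, 0.016, 2.711]
wrist_force: [0.6, -0.5, -4.4]
width: 0.513
grip_force: 65.6
```

```bash
python3 chk.py "(0,0,0)";python3 -c "
from h import *
s=get_state();print(fr(NY).T@s['ft_torque'])"
```

```text
[ 0.524 -0.299  0.018] [-0.002 -0.022 -0.016] [0.005 0.001 0.01 ]
23.2 [ 0.649 -0.512 -4.416] 65.55283427238464 [-0.651  0.364  1.736  0.003  1.026 -1.793]
[ 0.04836472 -0.10175902  0.04839867]
```

Call:
move_arm:
  commands:
    - {"tx": 0, "ty": 0, "tz": -0.06, "ax": 0, "ay": 0, "az": 0, "hand": 1}
    - {"tx": 0, "ty": 0, "tz": 0, "ax": 0, "ay": 0, "az": 0, "hand": 1}
    - {"tx": 0, "ty": 0, "tz": -0.04, "ax": 0, "ay": 0, "az": 0, "hand": 1}
    - {"tx": 0, "ty": 0, "tz": 0, "ax": 0, "ay": 0, "az": 0, "hand": 1}

```text
time: 23.7
eef_pos: [0.5251, -0.2998, 0.0167]
orientation: [-3.141, 0.016, 2.711]
wrist_force: [-5.3, 4.0, 16.4]
width: 0.514
grip_force: 67.6
```

```bash
python3 chk.py "(0,0,0)";python3 -c "
from h import *
s=get_state();print(fr(NY).T@s['ft_torque'])"
```

```text
[ 0.525 -0.3    0.017] [-0.022 -0.012  0.019] [ 0.005 -0.004  0.009]
23.7 [-5.342  4.003 16.449] 67.61300683021545 [-0.651  0.368  1.734  0.003  1.024 -1.792]
[ 0.46183911  1.23462509 -0.02043219]
```

The housing is on the floor, flat, at the planned height. I'm easing off, releasing and retreating.

Call:
move_arm:
  commands:
    - {"tx": 0, "ty": 0, "tz": 0.06, "ax": 0, "ay": 0, "az": 0, "hand": 1}
    - {"tx": 0, "ty": 0, "tz": 0, "ax": 0, "ay": 0, "az": 0, "hand": -0.6}
    - {"tx": 0, "ty": 0, "tz": 0, "ax": 0, "ay": 0, "az": 0, "hand": -0.6}
    - {"tx": 0, "ty": 0, "tz": 0, "ax": 0, "ay": 0, "az": 0, "hand": -0.6}
    - {"tx": 0, "ty": 0, "tz": 0.5, "ax": 0, "ay": 0, "az": 0, "hand": -0.6}
    - {"tx": 0, "ty": 0, "tz": 1, "ax": 0, "ay": 0, "az": 0, "hand": -0.6}
    - {"tx": 0, "ty": 0, "tz": 1, "ax": 0, "ay": 0, "az": 0, "hand": -0.6}
    - {"tx": 0, "ty": 0, "tz": 1, "ax": 0, "ay": 0, "az": 0, "hand": -0.6}

```text
time: 24.7
eef_pos: [0.5246, -0.2997, 0.1594]
orientation: [-3.14, 0.016, 2.711]
wrist_force: [1.0, -0.7, -0.0]
width: 0.8
grip_force: 0.0
```

```bash
python3 - <<'E'
from h import *
np.set_printoptions(precision=4,suppress=True)
show()
m=camera_model("wrist");im=get_image("wrist");hs=cv2.cvtColor(im,cv2.COLOR_BGR2HSV)
for nm,lo,hi,z in(("green",(45,150,70),(75,255,255),.048),("dark",(0,0,0),(180,255,45),.048),("orange",(8,150,110),(25,255,255),.009)):
    k=cv2.inRange(hs,lo,hi);n,l,st,c=cv2.connectedComponentsWithStats(k)
    for i in range(1,n):
        if 60<st[i][4]<8000:
            q=onz(m,c[i],z);d=fr(NY).T@(q-NO)
            if abs(d[0])<.09 and abs(d[1])<.05: print(nm,st[i],c[i],"nest xy",d)
# white top extents along nest x,y
k=((hs[...,1]<45)&(hs[...,2]>150)).astype(np.uint8)
cv2.imwrite("pics/w7.png",im)
for f in(-.066,-.046,-.03,0,.03,.05,.066,.075): 
    u=proj(m,nestpt(f,0,.048));print(f,u.round(),im[int(min(max(u[1],0),419)),int(u[0])].tolist() if 0<=u[1]<420 else None)
E
```

```text
t 24.7 w 0.7997664996979802 grip 0.0 p [ 0.525 -0.3    0.159] tilt 0.7127037088700533 f [ 1.044 -0.662 -0.001] tau_rack [-0.008 -0.017 -0.017] q [-0.651  0.197  1.649  0.002  1.28  -1.791]
-0.066 [279. 131.] [180, 185, 187]
-0.046 [279. 155.] [171, 176, 179]
-0.03 [279. 173.] [140, 151, 153]
0 [279. 205.] [73, 80, 82]
0.03 [279. 235.] [174, 202, 187]
0.05 [279. 254.] [186, 200, 203]
0.066 [279. 268.] [124, 129, 133]
0.075 [279. 276.] [120, 55, 43]
```

```bash
python3 - <<'E'
from h import *
im=cv2.imread("pics/w7.png");m=camera_model("wrist");g=cv2.cvtColor(im,6)
def prof(pts): return [int(g[tuple(np.int32(proj(m,nestpt(*q)).round()))[::-1]]) for q in pts]
print("far",[(x,v) for x,v in zip(range(50,72),prof([(x/1000,.008,.048) for x in range(50,72)]))])
for X in(.028,-.03): print("lat",X,[(y,v) for y,v in zip(range(-34,35,2),prof([(X,y/1000,.048) for y in range(-34,35,2)]))])
a=cv2.imread("pics/top0.png");b=get_image("top");d=cv2.absdiff(a,b).max(2)
for n,(x0,y0,x1,y1) in dict(bottle=(255,160,285,195),dish=(265,222,292,248),tin=(353,150,375,170),counter=(388,170,412,190),leftcase=(148,175,185,230),rightcase=(216,165,245,218)).items(): print(n,d[y0:y1,x0:x1].mean().round(1),d[y0:y1,x0:x1].max())
cv2.imwrite("pics/top_end.png",b)
E
```

```text
far [(50, 221), (51, 221), (52, 221), (53, 221), (54, 220), (55, 220), (56, 214), (57, 200), (58, 200), (59, 174), (60, 148), (61, 139), (62, 150), (63, 176), (64, 200), (65, 201), (66, 179), (67, 179), (68, 154), (69, 147), (70, 147), (71, 147)]
lat 0.028 [(-34, 137), (-32, 101), (-30, 95), (-28, 91), (-26, 92), (-24, 115), (-22, 200), (-20, 232), (-18, 221), (-16, 220), (-14, 221), (-12, 221), (-10, 221), (-8, 221), (-6, 218), (-4, 186), (-2, 138), (0, 124), (2, 134), (4, 178), (6, 216), (8, 219), (10, 220), (12, 220), (14, 220), (16, 220), (18, 219), (20, 219), (22, 210), (24, 166), (26, 153), (28, 152), (30, 152), (32, 154), (34, 155)]
lat -0.03 [(-34, 108), (-32, 97), (-30, 96), (-28, 91), (-26, 94), (-24, 137), (-22, 212), (-20, 225), (-18, 221), (-16, 221), (-14, 221), (-12, 221), (-10, 221), (-8, 222), (-6, 223), (-4, 221), (-2, 222), (0, 222), (2, 223), (4, 223), (6, 224), (8, 223), (10, 224), (12, 223), (14, 223), (16, 223), (18, 224), (20, 223), (22, 218), (24, 188), (26, 148), (28, 149), (30, 150), (32, 146), (34, 149)]
bottle 22.5 35
dish 20.0 32
tin 143.0 218
counter 135.5 190
leftcase 22.9 120
rightcase 20.2 102
```

```bash
python3 - <<'E'
from h import *
np.set_printoptions(precision=4,suppress=True)
t=camera_model("top");im=cv2.imread("pics/top0.png")
n_=fr(RY)@[-np.sin(T25),0,np.cos(T25)];P0=rackpt(0,0,.04)
ux=fr(RY)@[np.cos(T25),0,np.sin(T25)]
def grn(im,):
    hs=cv2.cvtColor(im,40);k=cv2.inRange(hs,(45,90,70),(80,255,255));n,l,st,c=cv2.connectedComponentsWithStats(k);return [(c[i],st[i][4]) for i in range(1,n)]
for u in((164,198.7),(196.4,193.3),(228.4,187.6)):
    c,r=ray(t,u);q=c+r*((P0-c)@n_)/(r@n_);print("dot case x",(q-P0)@ux+.001)
w=camera_model("wrist");iw=cv2.imread("pics/w7.png")
for c,a in grn(iw):
    d=fr(NY).T@(onz(w,c,.048)-NO)
    if abs(d[0])<.1 and abs(d[1])<.1:print("dot nest",a,d)
print([iw[tuple(np.int32(proj(w,nestpt(x/1000,.012,.048)).round()))[::-1]].tolist() for x in range(52,72)])
E
```

```text
dot case x 0.022459454723359456
dot case x 0.022028757313336176
dot case x 0.022580673418831253
dot nest 48 [0.0311 0.0001 0.048 ]
[[207, 222, 225], [207, 222, 225], [206, 222, 223], [206, 222, 223], [201, 216, 218], [188, 200, 202], [161, 172, 174], [136, 142, 147], [130, 134, 139], [139, 145, 148], [167, 178, 180], [167, 178, 180], [188, 201, 202], [187, 198, 201], [165, 177, 177], [150, 157, 156], [142, 146, 148], [141, 146, 145], [142, 147, 145], [140, 148, 150]]
```

```bash
python3 - <<'E'
from h import *
np.set_printoptions(precision=1,suppress=True)
m=camera_model("side");im=get_image("side");cv2.imwrite("pics/side_end.png",im);g=cv2.cvtColor(im,6)
# rectify the vertical plane nest y=-23: rows z 0..70 mm, cols x -90..90, 1 mm
def px(x,z): return proj(m,nestpt(x/1000,-.023,z/1000))
xs=np.arange(-90,91,6);zs=np.arange(72,-3,-3)
mp=np.float32([[px(x,z) for x in xs] for z in zs])
v=cv2.remap(im,mp[...,0],mp[...,1],cv2.INTER_LINEAR);gv=cv2.cvtColor(v,6)
print("x",xs.tolist())
for z,r in zip(zs,gv): print(z,' '.join(f"{a:3d}" for a in r))
E
```

```text
x [-90, -84, -78, -72, -66, -60, -54, -48, -42, -36, -30, -24, -18, -12, -6, 0, 6, 12, 18, 24, 30, 36, 42, 48, 54, 60, 66, 72, 78, 84, 90]
72 225 225 212 232 231 230 229 218 238 241 237 239 237 238 238 237 240 239 242 238 225 207 201 221 223 223 223 223 209 152 103
69 224 224 212 235 231 229 229 212 252 253 253 252 250 250 249 251 252 252 254 253 252 251 191 232 223 224 223 223 223 215 134
66 224 224 214 224 231 228 228 213 254 213 192 211 203 206 171 252 254 253 252 253 254 253 195 242 224 223 223 223 223 224 194
63 224 224 214 195 230 228 228 216 254 191  37  37  37  36  35 246 253 249 214 253 253 253 225 251 223 223 223 223 224 223 223
60 225 225 214 188 229 227 226 226 253 234  36  37  36  36  37 217 254 249 160 249 253 253 240 234 224 223 223 223 223 221 223
57 224 224 214 175 217 213 211 206 253 245  34  48  60  59  78 200 253 253 236 252 253 253 251 176 227 224 223 223 222 221 222
54 224 224 213 160 154 159 161 161 253 251 218 217 221 209 209 225 253 253 254 254 253 253 253 134 218 224 223 223 222 222 222
51 224 224 214 146 129 139 138 143 254 254 254 254 253 254 254 253 254 2
[... 1509 characters left out ...]
3 203 202 203 202 202 203 203 203 201 147 145 138 138 147 180 142  63
12 222 180 184 158 143 147 148 149 190 195 194 197 203 204 203 203 202 196 197 196 200 203 202 148 147 148 148 147 179 176  82
9 224 177 183 164 148 146 148 149 145 154 144 149 156 155 162 162 164 154 155 150 150 156 155 146 146 147 146 149 180 182  87
6 224 177 174 168 145 136 135 135  93  99  96  98  97  94  94  91  91  97 100 101  99 100  95 143 144 138 136 138 179 182  86
3 224 178 137 162 123 105 106 103  91  90  88  89  89  90  89  89  89  90  89  88  88  90  90 107 108 105 105 113 139 140 102
0 224 175  91 139 144  90  91  89  90  89  88  89 135 110 114 116 108 102  94  88  89  94 127 118  90  89  89  91  76  71 145
```

```bash
python3 - <<'E'
from station import *
import cv2
a=cv2.imread("pics/side0.png");b=cv2.imread("pics/side_end.png");d=cv2.absdiff(a,b).max(2)
for n,(x0,y0,x1,y1) in dict(tin=(388,260,420,285),counter=(395,285,432,312),bottle=(300,165,335,245),dish=(252,238,284,260)).items(): print(n,d[y0:y1,x0:x1].mean().round(1),d[y0:y1,x0:x1].max())
print(finish_job())
E
```

```text
tin 11.5 17
counter 30.2 103
bottle 14.7 132
dish 14.4 18
the job is handed in; nothing more can be done
None
```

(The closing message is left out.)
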